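# Fit the stop sleeve and hold the belt tensioner wound to it

## Task

Of the three loose aluminium sleeves, slip the one whose bore fits the upright stop post of the belt-drive base with only slight play over that post, right down to its foot, and let go of it. Then take the spring-loaded tensioner arm by its black knob, wind it against its spring until it stops against the sleeve, and keep pressing it there: finish while holding the arm against the sleeve, without letting go. Leave the other two sleeves and the things standing around where they are.

Things in the scene. Friction and masses are not known exactly. Their poses are not given: they have to be found in the camera images.
- drive_base: grey belt-drive baseplate fixed to the bench, 220 (x) x 190 (y) x 12 mm thick. Origin: centre of its underside; z up. It stands at varying places and yaw. In its frame: stop post at (40, -17) mm, arm pivot at (20, 50) mm, a small driven pulley (28 mm diameter, 18 mm high over the plate) at (75, -60) mm.
- stop_post (a point): foot of the upright round steel stop post, on its axis at the plate's top face (12 mm over the bench). The post is 16 mm in diameter and rises 46 mm above this point, with a tapered top (last 5 mm); a flange 24 mm in diameter and 1.5 mm high is round its foot, and a seated sleeve rests on that flange. Axes as drive_base.
- pivot (a point): point on the tensioner arm's vertical pivot axis, at the plate's top face. The hub there is 30 mm in diameter (spring to 36 mm) and 38 mm high over the plate. Axes as drive_base.
- knob (a point): middle of the tensioner arm's black round upright knob, 18 mm in diameter and 30 mm high (15 mm above and below this point; 55 mm over the bench), 115 mm from the pivot axis. The knob turns with the arm. A black idler pulley 38 mm in diameter hangs under the arm below it. x points outward along the arm, z up. The arm is a straight bar 16 mm wide, 10 mm thick, underside 18 mm over the plate.
- swing_arm (a joint): arm angle about its vertical pivot, rad. 0: at rest, pointing from the pivot at -150 degrees in drive_base's x-y plane; grows as it is wound counter-clockwise seen from above, towards the post. A torsion spring pulls it back to 0: about 2 N at the knob at rest, 5 N at 1 rad; let go, it snaps back. Against the right sleeve on the post it stops at about 0.98; without a sleeve it runs on to 1.12.
- sleeve_a: loose plain aluminium ring standing upright on the bench, outer diameter 38 mm, height 34 mm, bore 12 mm through from top to bottom; too small for the post. Origin: centre of its underside, z up along the bore. Mass about 0.08 kg.
- sleeve_b: loose plain aluminium ring standing upright on the bench, outer diameter 38 mm, height 34 mm, bore 20 mm through from top to bottom; this one fits the post. Origin: centre of its underside, z up along the bore. Mass about 0.08 kg.
- sleeve_c: loose plain aluminium ring standing upright on the bench, outer diameter 38 mm, height 34 mm, bore 28 mm through from top to bottom; too loose on the post. Origin: centre of its underside, z up along the bore. Mass about 0.08 kg.
- weight: steel knobbed calibration weight, 26 mm diameter, 36 high; loose bystander. Origin: centre of its underside
- jar: white sample jar with white lid, 42 mm diameter, 52 high; loose bystander. Origin: centre of its underside
- timer: white lab timer, 62 x 66 x 18 mm; loose bystander. Origin: centre of its underside
- labels: roll of white labels, 60 mm diameter, 33 high; loose bystander. Origin: centre of its underside
Mind the look-alikes: they are no part of the job. What is shaped like the sleeve_b but brown, red or turquoise is not meant.

How it is judged:
By the outcome, as a careful person would: the job done as asked, in the order asked, and still so for the second after the job is handed in, while the arm keeps its last pose, push and grip.
It also fails if it takes over 53 s, if anything falls off the work surface, if the arm or the gripper's body presses on something with over 40 N, if the wrist force passes 120 N, or if a joint passes its speed limit or range.

## Robot

A 6-joint arm with a two-finger parallel gripper is mounted at the origin on a cart in front of the work surface, level with it; the furniture and walls round the work are solid. World frame = base frame: x ahead of the robot, y to its left, z up, the work surface at z = 0. Lengths are in m, angles in rad, forces in N, time in s.
With the tool pointing down it reaches from about 0.35 to 0.775 m from the base axis. Payload 7.3 kg.
Tool frame: the origin (TCP) lies on the centre line of the jaws, within the pads' length; the fingertips stand 19 mm ahead of it and the grasp point (between the pads) is the TCP; y points along the fingers, z is the direction in which the jaws open and shut, and the axes are right-handed (so a half turn about y gives the same grasp; the last joint's range is limited). The gripper opens to 92 mm and grips with 3 to 60 N. Pads are 19 mm wide; open, the fingers measure 130 mm over their backs; the gripper's body (75 mm by 190 mm) begins 47 mm behind the grasp point.
Start: joints at [1.015, 0.342, 1.524, -0, 1.275, -0.146], TCP at [0.209, 0.482, 0.246] pointing down, gripper open.
Joint ranges: [-2.53, 2.53], [-0.77, 2.02], [0.04, 2.7], [-1, 4.14], [0.28, 2.66], [-3.11, 3.11]. Speed limits (rad/s): [2.57, 2.57, 3.14, 3.14, 3.14, 3.14].

## Interface

Orientations are given as a rotation vector (axis times angle).
In Python, from station import robot, imaging, job gives the robot as it stands.
- The arm moves only by the tool play_rows, never from a script. Its argument "increments" is a list of rows, each an object with "dp": the shift along the tool's x, y, z in mm, a list of three; "angular": the turn, a rotation vector about the tool's x, y, z in degrees, a list of three. In form: [{"dp": [tx, ty, tz], "angular": [ax, ay, az]}, ...]. A call has 1 to 12 rows; each row shifts and turns the pose as measured when the row begins, along the tool's axes as they then stand; what a row does not reach is not made up. A row lasts 1/8 s, in which the tool goes at most 62.5 mm and 10.7 degrees, less where a joint would pass 70% of its speed; a pose out of reach is approached as far as the arm can. A call with a gripper value outside its range is refused whole. "hand" is the gripper's target within -1 to 1 (fully open at 1, half-way at 0, shut at -1), set as the call begins (left out, the last holds). The fingers move at their own pace and stop on an object; "squeeze" is the grip in N (left out, the last holds). Time passes only in rows, so rows that do not move let the fingers close. It gives the time, the measured TCP pose, the force and the opening at its end, in the units of the state.
- robot.observe(): the state, without advancing time (a new reading comes with each control period).
- imaging.camera(name): name is "scene" or "top" or "wrist"; returns a dict with "pixels" (384x512x3 uint8, blue, green, red), "fx", "fy", "cx", "cy" (pixels), "k1" (the pictures are not rectified: a ray, as slopes to the right and down, at radius r is drawn at 1 + k1 r^2 times it, then the intrinsics apply), "rvec" (rotation vector, rad) and "tvec" (3), from world to camera coordinates, as OpenCV has them; the wrist camera has in their place "hand_eye" (4x4, takes a point from camera to tool coordinates, whose origin is the TCP and whose axes are the tool frame's). Camera axes: x right, y down, z forward; pixel columns grow to the right and rows downward; lengths in m; the calibration is good to about 2 mm. A picture is of the moment at which its call begins: read the wrist's pose just before it. There is no depth.
- job.sign_off(): hands the job in, once; it reports no verdict.
The state is a dict: "clock": time; "joints": joint angles; "dq": joint speeds; "joint_efforts": joint torques, N m; "tool_pos": TCP position; "tcp_rot": TCP orientation; "force": force on the tool from outside, world axes, zero at the start; "wrist_torque": the same for the moment, N m; "width": finger opening in m.
Only numpy, scipy, OpenCV 4.12 (cv2) and the standard library are available. Lean on these libraries where they do the work, as an engineer would, in place of code of your own. Each camera call takes 0.05 s, during which the arm holds its last target.

## Working session

There is one attempt and no reset: what is moved stays moved. The work goes in short steps, Python scripts to look and compute and a tool call to move; the robot and the scene stay as the last step left them, time stands still between calls to the robot, and variables do not carry over. Pictures are saved under pics/ and viewed, and the job is handed in when it is done.

Besides the shell and the picture viewer there is one more tool, called after "Call:" in YAML: its name, and indented under it one key for each argument. play_rows: Moves the arm, as the interface text tells. Its arguments: {"type":"object","properties":{"increments":{"type":"array"},"hand":{"type":"number"},"squeeze":{"type":"number"}},"required":["increments"]}

```bash
mkdir -p pics; ls; cat > h.py <<'E'
import numpy as np,cv2
from station import robot,imaging,job
def snap(n,f):
    s=robot.observe(); c=imaging.camera(n); cv2.imwrite('pics/'+f,c['pixels']); return s,c
def ext(c,s=None):
    if 'rvec' in c:
        R=cv2.Rodrigues(np.array(c['rvec'],float))[0]; t=np.array(c['tvec'],float).ravel()
        return R.T,-R.T@t
    H=np.array(c['hand_eye']);Rt=cv2.Rodrigues(np.array(s['tcp_rot'],float))[0]
    return Rt@H[:3,:3],Rt@H[:3,3]+np.array(s['tool_pos'])
def ray(c,uv,s=None):
    K=np.array([[c['fx'],0,c['cx']],[0,c['fy'],c['cy']],[0,0,1]])
    p=cv2.undistortPoints(np.array([[uv]],float),K,np.array([c['k1'],0,0,0.]))[0,0]
    R,o=ext(c,s); return o,R@np.array([p[0],p[1],1])
def onz(c,uv,z,s=None):
    o,d=ray(c,uv,s); return o+d*(z-o[2])/d[2]
def proj(c,P,s=None):
    R,o=ext(c,s); q=R.T@(np.array(P)-o); a,b=q[0]/q[2],q[1]/q[2]; k=1+c['k1']*(a*a+b*b)
    return np.array([c['fx']*a*k+c['cx'],c['fy']*b*k+c['cy']])
E
python3 - <<'E'
from h import *
import pickle
for n in('scene','top','wrist'):
    s,c=snap(n,n+'0.png'); pickle.dump((s,c),open(n+'0.pkl','wb')); print(n,ext(c,s)[1],c['fx'],c['k1'])
print(s)
E
```

```text
pics
scene [-0.17651726 -0.85557512  0.95365442] 490.5425889691372 -0.08363644098029738
top [ 0.35142194 -0.02535651  1.22117676] 369.3211224525216 0.03820092588446059
wrist [0.14913692 0.5073154  0.38499163] 340.94790150896785 -0.10109824275235324
{'clock': 0.1, 'joints': array([ 1.01497823e+00,  3.42677318e-01,  1.52490435e+00,  1.16494435e-05,
        1.27538376e+00, -1.46009059e-01]), 'dq': array([-0.00293778, -0.00150247, -0.0015073 ,  0.00053887,  0.00106943,
        0.000913  ]), 'joint_efforts': array([ 1.52310378e-03, -4.32004273e+01, -2.44692600e+01,  7.18910107e-02,
        5.26628271e-02, -5.62435287e-05]), 'tool_pos': array([0.20898604, 0.48125856, 0.24510782]), 'tcp_rot': array([-1.54807664,  0.32189597, -0.32113378]), 'force': array([ 0.09910157, -0.30464671,  0.15679932]), 'wrist_torque': array([-0.01807508,  0.00157026, -0.01775816]), 'width': 0.09179084517161953}
```

View pics/scene0.png

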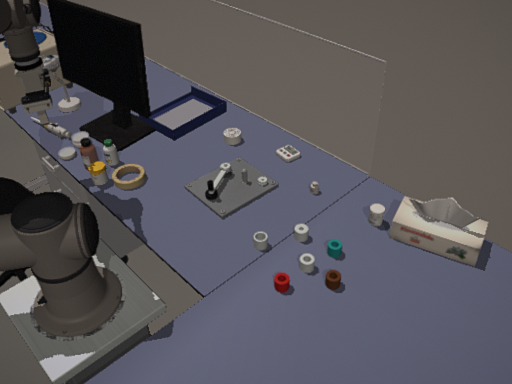

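View pics/top0.png

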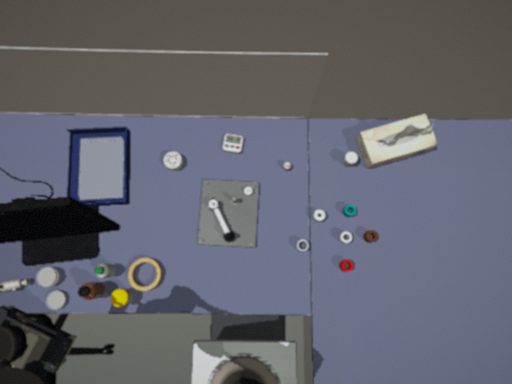

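View pics/wrist0.png

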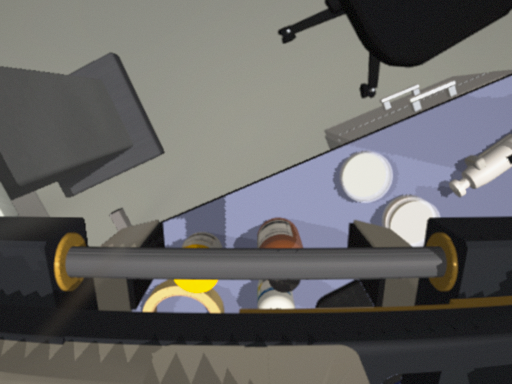

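```bash
python3 - <<'E'
import cv2,numpy as np
a=cv2.imread('pics/top0.png');b=cv2.imread('pics/scene0.png')
A=cv2.resize(a[195:280,290:385],None,fx=6,fy=6,interpolation=cv2.INTER_CUBIC)
B=cv2.resize(b[215:300,240:350],None,fx=7,fy=7,interpolation=cv2.INTER_CUBIC)
C=cv2.resize(a[170:255,190:270],None,fx=7,fy=7,interpolation=cv2.INTER_CUBIC)
cv2.imwrite('pics/A.png',A);cv2.imwrite('pics/B.png',B);cv2.imwrite('pics/C.png',C)
E
```

```text
(no output)
```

View pics/A.png

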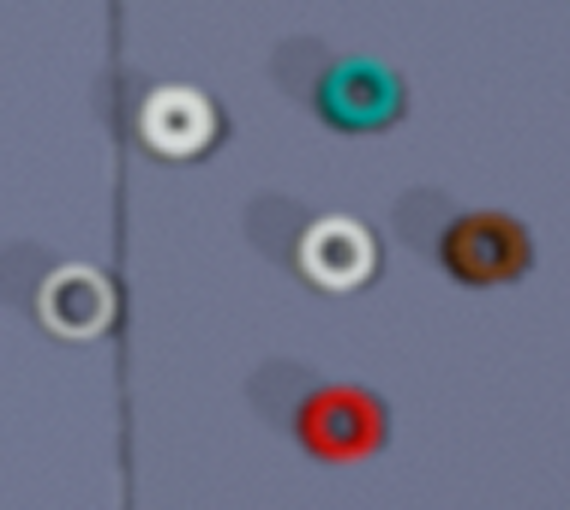

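View pics/B.png

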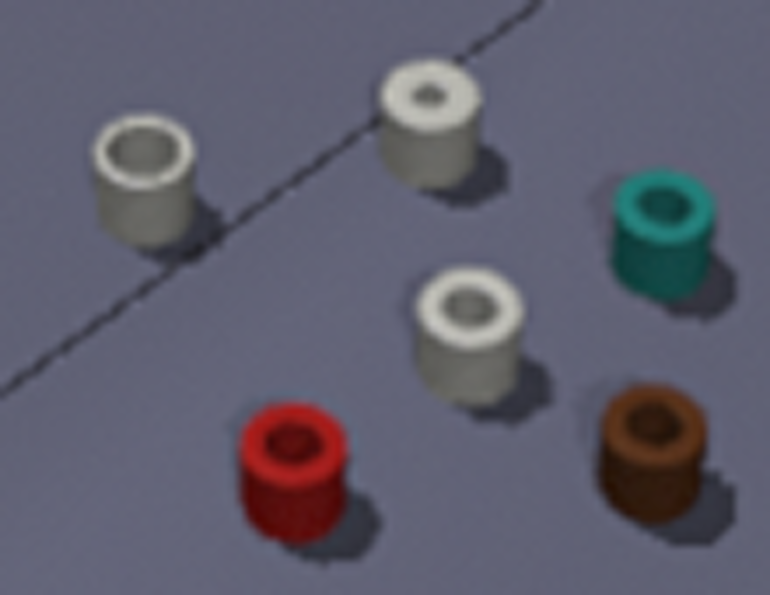

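View pics/C.png

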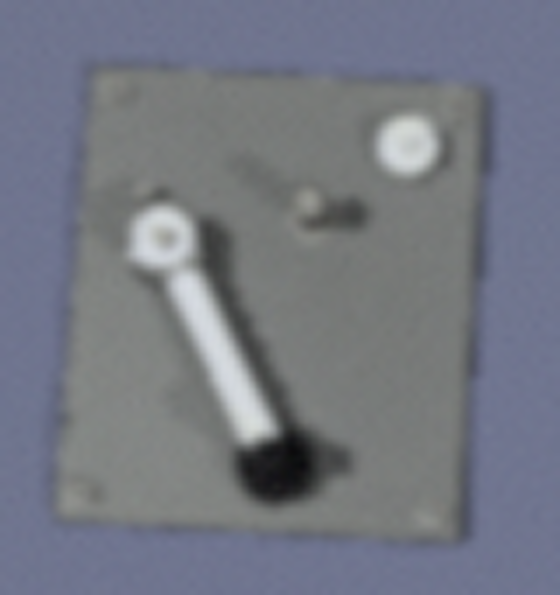

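The aluminium candidates in the top view are (319,215) with a small bore, (346,237) with a bore about half the outer diameter, and (303,245) with a thin wall. The middle-bore one at (346,237), scene (307,262), is sleeve_b: 20/38 ≈ 0.53. The brown, red and turquoise rings are decoys.

```bash
python3 - <<'E'
from h import *
import pickle
s,c=pickle.load(open('top0.pkl','rb'));img=c['pixels']
_,cs=pickle.load(open('scene0.pkl','rb'))
off=lambda p,k,o:((p[0]+.5)/k-.5+o[0],(p[1]+.5)/k-.5+o[1])
for n,(u,v) in dict(b=(346,237),a=(319,215),c=(303,245)).items():
    w=img[v-9:v+10,u-9:u+10].astype(int)
    m=((w.min(2)>135)).astype(np.uint8)
    cn=max(cv2.findContours(m,cv2.RETR_EXTERNAL,cv2.CHAIN_APPROX_NONE)[0],key=cv2.contourArea)
    (x,y),r=cv2.minEnclosingCircle(cn); hull=cv2.convexHull(cn); M=cv2.moments(hull)
    p=(M['m10']/M['m00']+u-9,M['m01']/M['m00']+v-9); print(n,p,r,onz(c,p,.034))
for n,p in dict(b=(469,308),a=(430,97),c=(144,152),red=(293,445)).items():
    print('scene',n,onz(cs,off(p,7,(240,215)),.034))
# plate corners, C crop
P=[off(p,7,(190,170)) for p in [(92,66),(484,88),(462,540),(57,518)]]
W=np.array([onz(c,p,.012) for p in P]);print(W);print(W.mean(0),[np.linalg.norm(W[i]-W[i-1]) for i in range(4)])
q=lambda p,z:onz(c,off(p,7,(190,170)),z)
print('hub',q((163,238),.05),'post',q((310,205),.058),'pul',q((409,147),.03),'knob',q((270,478),.07))
E
```

```text
b (345.6418604651163, 236.8) 6.240795612335205 [ 0.47231102 -0.3199237   0.034     ]
a (318.9264475743349, 214.5305164319249) 6.103377819061279 [ 0.54322035 -0.23619126  0.034     ]
c (302.23051409618574, 244.70480928689884) 6.061913013458252 [ 0.44499082 -0.18061271  0.034     ]
scene b [ 0.47193074 -0.32036073  0.034     ]
scene a [ 0.54191925 -0.23712409  0.034     ]
scene c [ 0.44414101 -0.18097715  0.034     ]
scene red [ 0.38191616 -0.32006986  0.034     ]
[[ 0.66252034  0.14944227  0.012     ]
 [ 0.65436269 -0.03962389  0.012     ]
 [ 0.43807247 -0.03181958  0.012     ]
 [ 0.44578844  0.15632305  0.012     ]]
[0.55018599 0.05858046 0.012     ] [np.float64(0.21684109424827838), np.float64(0.18924206753519668), np.float64(0.21643097249677765), np.float64(0.18830078594517957)]
hub [0.57153019 0.10784903 0.05      ] post [0.58637354 0.04014509 0.058     ] pul [ 0.62063654 -0.00431046  0.03      ] knob [0.46008012 0.05407313 0.07      ]
```

```bash
cat >> h.py <<'E'
def Rdown(a):
    z=np.array([np.cos(np.radians(a)),np.sin(np.radians(a)),0]);y=np.array([0,0,-1.]);return np.c_[np.cross(y,z),y,z]
def plan(P,a,n,rnd=1):
    s=robot.observe();R=cv2.Rodrigues(np.array(s['tcp_rot'],float))[0];p=np.array(s['tool_pos'])
    print('jaw',np.degrees(np.arctan2(R[1,2],R[0,2])),'tilt',np.degrees(np.arccos(min(1,-R[2,1]))),'p',p,'F',s['force'],'w',s['width'],s['clock'])
    Rg=Rdown(a);P=np.array(P)
    for i in range(n):
        k=n-i
        d=R.T@(P-p)/k*1000; w=np.degrees(cv2.Rodrigues(R.T@Rg)[0].ravel())/k
        d=np.round(d,rnd);w=np.round(w,1)
        print('{"dp":%s,"angular":%s},'%(d.tolist(),w.tolist()))
        p=p+R@d/1000;R=R@cv2.Rodrigues(np.radians(w))[0]
    print(p)
E
python3 - <<'E'
from h import *
plan([.472,-.32,.2],-100,20,0)
E
```

```text
jaw 66.52039275660313 tilt 0.06592641891652484 p [0.20900479 0.48130985 0.24520671] F [ 0.16240883  0.00367162 -0.60352148] w 0.0918050212847942 0.15
{"dp":[28.0, 2.0, -32.0],"angular":[0.0, 8.3, 0.0]},
{"dp":[32.0, 2.0, -27.0],"angular":[0.0, 8.3, 0.0]},
{"dp":[36.0, 2.0, -22.0],"angular":[0.0, 8.3, 0.0]},
{"dp":[39.0, 2.0, -17.0],"angular":[0.0, 8.3, 0.0]},
{"dp":[41.0, 2.0, -11.0],"angular":[-0.0, 8.3, 0.0]},
{"dp":[42.0, 2.0, -5.0],"angular":[-0.0, 8.3, 0.0]},
{"dp":[42.0, 2.0, 1.0],"angular":[-0.0, 8.3, 0.0]},
{"dp":[42.0, 2.0, 7.0],"angular":[-0.0, 8.3, 0.0]},
{"dp":[40.0, 2.0, 13.0],"angular":[-0.0, 8.3, 0.0]},
{"dp":[38.0, 3.0, 19.0],"angular":[-0.0, 8.3, 0.0]},
{"dp":[35.0, 2.0, 24.0],"angular":[-0.0, 8.4, 0.0]},
{"dp":[31.0, 3.0, 29.0],"angular":[-0.0, 8.3, 0.0]},
{"dp":[26.0, 2.0, 33.0],"angular":[-0.0, 8.4, 0.0]},
{"dp":[21.0, 3.0, 36.0],"angular":[-0.0, 8.3, 0.0]},
{"dp":[16.0, 2.0, 39.0],"angular":[-0.0, 8.4, 0.0]},
{"dp":[10.0, 3.0, 41.0],"angular":[-0.0, 8.3, 0.0]},
{"dp":[4.0, 2.0, 42.0],"angular":[-0.0, 8.4, 0.0]},
{"dp":[-3.0, 3.0, 42.0],"angular":[-0.0, 8.3, 0.0]},
{"dp":[-8.0, 2.0, 41.0],"angular":[-0.0, 8.4, 0.0]},
{"dp":[-14.0, 3.0, 39.0],"angular":[-0.1, 8.3, 0.0]},
[ 0.47171279 -0.32020308  0.19983094]
```

```bash
python3 - <<'E'
from h import *
plan([.50,.04,.25],25,12,0)
c=imaging.camera('wrist');print(np.array(c['hand_eye']).round(3))
E
```

```text
jaw 66.52039275660313 tilt 0.06592641891652484 p [0.20900479 0.48130985 0.24520671] F [ 0.16240883  0.00367162 -0.60352148] w 0.0918050212847942 0.15
{"dp":[37.0, -0.0, -24.0],"angular":[0.0, 3.5, 0.0]},
{"dp":[38.0, -0.0, -22.0],"angular":[0.0, 3.5, 0.0]},
{"dp":[40.0, -0.0, -19.0],"angular":[0.0, 3.5, 0.0]},
{"dp":[41.0, -1.0, -17.0],"angular":[0.0, 3.4, 0.0]},
{"dp":[42.0, -0.0, -15.0],"angular":[0.0, 3.5, 0.0]},
{"dp":[42.0, -1.0, -12.0],"angular":[0.0, 3.4, 0.0]},
{"dp":[43.0, -0.0, -9.0],"angular":[0.0, 3.5, 0.0]},
{"dp":[43.0, -1.0, -7.0],"angular":[0.0, 3.4, 0.0]},
{"dp":[44.0, -0.0, -4.0],"angular":[0.0, 3.5, 0.0]},
{"dp":[44.0, -1.0, -2.0],"angular":[0.0, 3.4, 0.0]},
{"dp":[44.0, -0.0, 1.0],"angular":[0.0, 3.5, 0.0]},
{"dp":[44.0, -1.0, 4.0],"angular":[0.1, 3.4, 0.0]},
[0.49982713 0.03959184 0.25046215]
[[ 0.001  0.969  0.246 -0.065]
 [ 0.    -0.246  0.969 -0.14 ]
 [ 1.    -0.001 -0.001 -0.   ]
 [ 0.     0.     0.     1.   ]]
```

Call:
play_rows:
  increments:
    - {"dp":[37,0,-24],"angular":[0,3.5,0]}
    - {"dp":[38,0,-22],"angular":[0,3.5,0]}
    - {"dp":[40,0,-19],"angular":[0,3.5,0]}
    - {"dp":[41,0,-17],"angular":[0,3.5,0]}
    - {"dp":[42,0,-15],"angular":[0,3.5,0]}
    - {"dp":[42,0,-12],"angular":[0,3.5,0]}
    - {"dp":[43,0,-9],"angular":[0,3.5,0]}
    - {"dp":[43,0,-7],"angular":[0,3.5,0]}
    - {"dp":[44,0,-4],"angular":[0,3.5,0]}
    - {"dp":[44,0,-2],"angular":[0,3.5,0]}
    - {"dp":[44,0,1],"angular":[0,3.5,0]}
    - {"dp":[44,0,4],"angular":[0,3,0]}
  hand: 1

```text
clock: 1.7
tool_pos: [0.5013, 0.0241, 0.2443]
tcp_rot: [-1.379, 0.896, -0.895]
force: [-0.2, -0.0, -0.1]
width: 0.0921
```

```bash
python3 - <<'E'
from h import *
plan([.55,-.06,.25],25,3,0)
E
```

```text
jaw 23.976411120019694 tilt 0.05235728068339682 p [0.50127213 0.02414351 0.24429056] F [-0.21058778 -0.00027336 -0.08848998] w 0.0920897917447939 1.7
{"dp":[32.0, -2.0, 3.0],"angular":[0.0, -0.3, 0.0]},
{"dp":[32.0, -2.0, 3.0],"angular":[0.0, -0.4, 0.0]},
{"dp":[33.0, -2.0, 4.0],"angular":[0.1, -0.3, 0.0]},
[ 0.55032463 -0.0601267   0.25029308]
```

Call:
play_rows:
  increments:
    - {"dp":[32,-2,3],"angular":[0,0,0]}
    - {"dp":[32,-2,3],"angular":[0,0,0]}
    - {"dp":[32,-2,4],"angular":[0,0,0]}
    - {"dp":[0,0,0],"angular":[0,0,0]}

```text
clock: 2.2
tool_pos: [0.5513, -0.0654, 0.249]
tcp_rot: [-1.379, 0.901, -0.898]
force: [0.2, 0.7, 0.0]
width: 0.092
```

```bash
python3 - <<'E'
from h import *
import pickle
s,c=snap('wrist','w1.png');pickle.dump((s,c),open('w1.pkl','wb'))
for P in([.588,.040,.0135],[.588,.040,.058],[.572,.108,.05],[.623,-.004,.03]): print(proj(c,P,s))
plan([.472,-.32,.2],40,8,0)
E
```

```text
[327.16258536  89.17593167]
[336.60948277  87.17468214]
[350.59449535  13.32986702]
[341.68800772 141.6252021 ]
jaw 23.739173202006484 tilt 0.19055219112025398 p [ 0.55068802 -0.06431547  0.24891449] F [ 0.11460025  0.2123477  -1.05441002] w 0.09137572380188856 2.25
{"dp":[25.0, 6.0, -22.0],"angular":[0.0, -2.0, -0.0]},
{"dp":[25.0, 6.0, -23.0],"angular":[0.0, -2.0, -0.0]},
{"dp":[24.0, 6.0, -23.0],"angular":[0.0, -2.0, -0.0]},
{"dp":[23.0, 6.0, -24.0],"angular":[0.0, -2.1, -0.0]},
{"dp":[22.0, 6.0, -25.0],"angular":[0.0, -2.0, -0.0]},
{"dp":[21.0, 6.0, -26.0],"angular":[0.0, -2.1, -0.0]},
{"dp":[20.0, 7.0, -27.0],"angular":[0.1, -2.0, -0.1]},
{"dp":[19.0, 6.0, -28.0],"angular":[0.0, -2.1, -0.0]},
[ 0.4719324  -0.32041162  0.20007279]
```

View pics/w1.png

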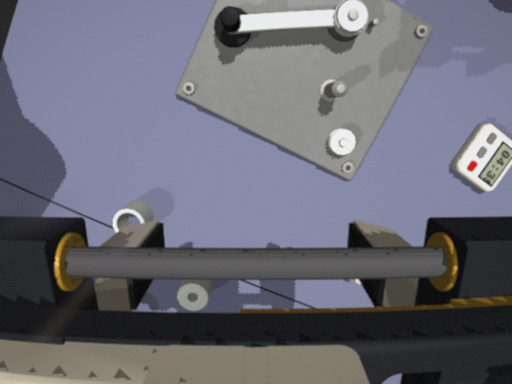

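```bash
python3 - <<'E'
from h import *
a=cv2.imread('pics/w1.png')
cv2.imwrite('pics/w1z.png',cv2.resize(a[60:120,300:380],None,fx=9,fy=9,interpolation=cv2.INTER_CUBIC))
E
```

```text
(no output)
```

View pics/w1z.png

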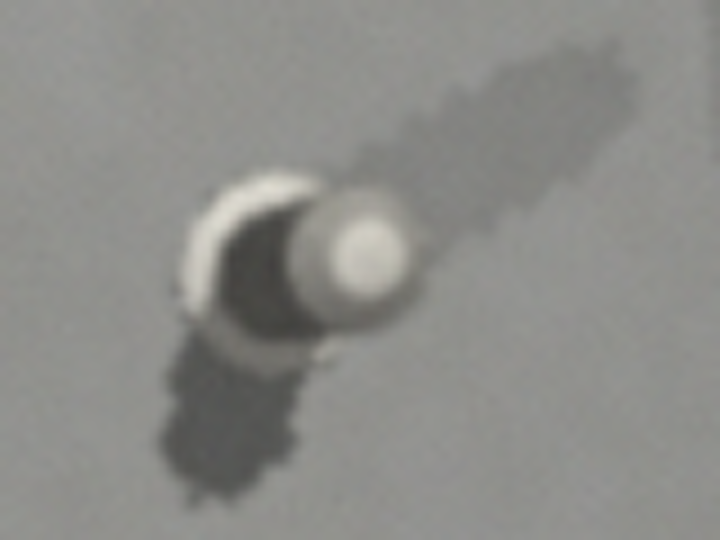

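Call:
play_rows:
  increments:
    - {"dp":[25,6,-22],"angular":[0,-2,0]}
    - {"dp":[25,6,-23],"angular":[0,-2,0]}
    - {"dp":[24,6,-23],"angular":[0,-2,0]}
    - {"dp":[23,6,-24],"angular":[0,-2,0]}
    - {"dp":[22,6,-25],"angular":[0,-2,0]}
    - {"dp":[21,6,-26],"angular":[0,-2,0]}
    - {"dp":[20,6,-27],"angular":[0,-2,0]}
    - {"dp":[18,6,-27],"angular":[0,-2,0]}
    - {"dp":[0,0,0],"angular":[0,0,0]}
  hand: 0.4

```text
clock: 3.38
tool_pos: [0.4696, -0.3155, 0.1988]
tcp_rot: [-1.462, 0.676, -0.663]
force: [-1.1, 0.3, -0.1]
width: 0.0646
```

```bash
python3 - <<'E'
from h import *
import pickle
s,c=snap('wrist','w2.png');pickle.dump((s,c),open('w2.pkl','wb'))
plan([.472,-.32,.1],40,2,0)
E
```

```text
jaw 40.913601426290334 tilt 0.470271995238002 p [ 0.47012787 -0.31439215  0.19912328] F [-0.12530939  1.14829042  0.30809699] w 0.06435643106255415 3.425
{"dp":[3.0, 50.0, -1.0],"angular":[0.0, 0.5, -0.2]},
{"dp":[3.0, 49.0, -1.0],"angular":[0.0, 0.4, -0.3]},
[ 0.4720851  -0.31977513  0.10008721]
```

View pics/w2.png

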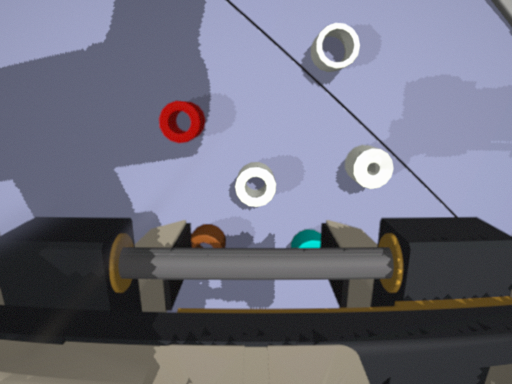

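```bash
python3 - <<'E'
from h import *
import pickle
s,c=pickle.load(open('w1.pkl','rb'))
f=lambda p,k,o:((p[0]+.5)/k-.5+o[0],(p[1]+.5)/k-.5+o[1])
print('post',onz(c,f((370,255),9,(300,60)),.058,s)); print('flange',onz(c,f((278,272),9,(300,60)),.0135,s))
print('hub',onz(c,(352,15),.05,s),'pul',onz(c,(342,143),.03,s))
s,c=pickle.load(open('w2.pkl','rb'));w=c['pixels']
m=(w.min(2)>190).astype(np.uint8)[160:215,230:285]
m=cv2.morphologyEx(m,cv2.MORPH_OPEN,np.ones((2,2)))
cn=max(cv2.findContours(m,cv2.RETR_EXTERNAL,cv2.CHAIN_APPROX_NONE)[0],key=cv2.contourArea)
e=cv2.fitEllipse(cv2.convexHull(cn));print(e);p=(e[0][0]+230,e[0][1]+160)
print('b',p,onz(c,p,.034,s))
E
```

```text
post [0.59181174 0.04101313 0.058     ]
flange [0.59150013 0.04089462 0.0135    ]
hub [0.57386471 0.10720777 0.05      ] pul [ 0.62395981 -0.00516225  0.03      ]
((26.382366180419922, 27.5245304107666), (39.830345153808594, 40.580238342285156), 101.14802551269531)
b (256.3823661804199, 187.5245304107666) [ 0.47516291 -0.32117482  0.034     ]
```

Call:
play_rows:
  increments:
    - {"dp":[6,40,-1],"angular":[0,0.5,0]}
    - {"dp":[2,40,0],"angular":[0,0.5,0]}
    - {"dp":[0,20,0],"angular":[0,0,0]}
    - {"dp":[0,0,0],"angular":[0,0,0]}

```text
clock: 3.92
tool_pos: [0.4771, -0.3143, 0.0989]
tcp_rot: [-1.457, 0.683, -0.676]
force: [-0.3, -0.1, -0.1]
width: 0.0643
```

```bash
python3 - <<'E'
from h import *
plan([.4735,-.3205,.024],40,4,0)
E
```

```text
jaw 40.10370293051552 tilt 0.3716333256671585 p [ 0.47706031 -0.31434439  0.09885387] F [-0.29395693 -0.13430095 -0.12848512] w 0.06427813619926534 3.925
{"dp":[1.0, 19.0, -2.0],"angular":[-0.0, 0.0, -0.1]},
{"dp":[1.0, 19.0, -2.0],"angular":[-0.0, 0.0, -0.1]},
{"dp":[0.0, 18.0, -1.0],"angular":[-0.1, 0.1, -0.1]},
{"dp":[1.0, 19.0, -2.0],"angular":[-0.0, 0.0, -0.1]},
[ 0.47354917 -0.32086821  0.02383283]
```

Call:
play_rows:
  increments:
    - {"dp":[2,5,-6],"angular":[0,0,0]}
    - {"dp":[1,20,-1],"angular":[0,0,0]}
    - {"dp":[0,20,0],"angular":[0,0,0]}
    - {"dp":[0,20,0],"angular":[0,0,0]}
    - {"dp":[0,9,0],"angular":[0,0,0]}
    - {"dp":[0,0,0],"angular":[0,0,0]}

```text
clock: 4.68
tool_pos: [0.4773, -0.3224, 0.0298]
tcp_rot: [-1.461, 0.672, -0.684]
force: [0.3, 0.3, 0.3]
width: 0.0647
```

```bash
python3 - <<'E'
from h import *
plan([.4735,-.3205,.024],40,1,1)
E
```

```text
jaw 40.224722354420834 tilt 0.4174955104276432 p [ 0.47728403 -0.32242756  0.02977246] F [0.26717849 0.27467445 0.28433946] w 0.06465273636361143 4.675
{"dp":[-4.0, 5.7, -1.7],"angular":[-0.2, 0.2, 0.4]},
[ 0.47344277 -0.3204834   0.02404141]
```

Call:
play_rows:
  increments:
    - {"dp":[-4,6,-1.5],"angular":[-0.2,0,0.4]}
    - {"dp":[0,0,0],"angular":[0,0,0]}

```text
clock: 4.92
tool_pos: [0.474, -0.3208, 0.025]
tcp_rot: [-1.462, 0.677, -0.679]
force: [-0.2, -0.0, 0.6]
width: 0.0642
```

```bash
python3 - <<'E'
from h import *
plan([.4735,-.3205,.024],40,1,1)
s,c=snap('scene','s3.png')
b=c['pixels'];cv2.imwrite('pics/s3z.png',cv2.resize(b[200:310,230:370],None,fx=5,fy=5,interpolation=cv2.INTER_CUBIC))
E
```

```text
jaw 40.2306424848264 tilt 0.07231368461958851 p [ 0.47400472 -0.32076804  0.02495545] F [-0.19165207 -0.00439388  0.60065763] w 0.06416487548283399 4.925
{"dp":[-0.5, 1.0, -0.2],"angular":[-0.0, 0.2, 0.1]},
[ 0.47353025 -0.32051601  0.02395477]
```

View pics/s3z.png

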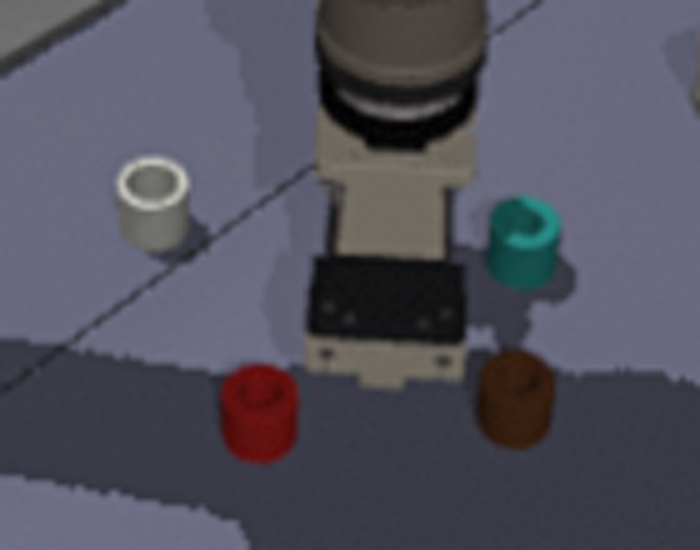

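Gripper is astride sleeve_b and clear of its neighbours. Closing.

Call:
play_rows:
  increments:
    - {"dp":[0,0,0],"angular":[0,0,0]}
    - {"dp":[0,0,0],"angular":[0,0,0]}
    - {"dp":[0,0,0],"angular":[0,0,0]}
    - {"dp":[0,0,0],"angular":[0,0,0]}
    - {"dp":[0,0,0],"angular":[0,0,0]}
    - {"dp":[0,0,0],"angular":[0,0,0]}
  hand: -1
  squeeze: 20

```text
clock: 5.72
tool_pos: [0.4748, -0.3214, 0.0261]
tcp_rot: [-1.463, 0.675, -0.681]
force: [0.4, -0.3, -0.0]
width: 0.0377
```

```bash
python3 - <<'E'
from h import *
p=robot.observe()['tool_pos']
plan([.4735,-.3205,.12],40,2,0)
E
```

```text
jaw 40.2349552812642 tilt 0.21857100008559818 p [ 0.47479701 -0.32144603  0.02609051] F [ 0.35929418 -0.30910505 -0.04852208] w 0.03769791951084263 5.725
{"dp":[-1.0, -47.0, -0.0],"angular":[-0.0, 0.1, 0.1]},
{"dp":[-0.0, -47.0, -0.0],"angular":[-0.1, 0.1, 0.1]},
[ 0.4739127  -0.32053622  0.12008636]
```

Call:
play_rows:
  increments:
    - {"dp":[0,-25,0],"angular":[0,0,0]}
    - {"dp":[0,-45,0],"angular":[0,0,0]}
    - {"dp":[0,-45,0],"angular":[0,0,0]}
    - {"dp":[0,0,0],"angular":[0,0,0]}

```text
clock: 6.22
tool_pos: [0.4739, -0.3207, 0.143]
tcp_rot: [-1.462, 0.678, -0.679]
force: [-0.1, -0.6, -1.0]
width: 0.0375
```

```bash
python3 - <<'E'
from h import *
plan([.590,.040,.14],25,11,0)
E
```

```text
jaw 40.22590517574821 tilt 0.040796493885070714 p [ 0.47390579 -0.3207215   0.14299097] F [-0.1443713  -0.63339529 -0.97585315] w 0.03747337494862026 6.225
{"dp":[-18.0, 0.0, 29.0],"angular":[-0.0, 1.4, 0.0]},
{"dp":[-19.0, 0.0, 29.0],"angular":[-0.0, 1.4, 0.0]},
{"dp":[-20.0, 0.0, 28.0],"angular":[-0.0, 1.4, 0.0]},
{"dp":[-20.0, 0.0, 28.0],"angular":[-0.0, 1.4, 0.0]},
{"dp":[-21.0, 0.0, 27.0],"angular":[-0.0, 1.4, 0.0]},
{"dp":[-22.0, 1.0, 27.0],"angular":[-0.0, 1.4, 0.0]},
{"dp":[-22.0, 0.0, 26.0],"angular":[-0.0, 1.4, 0.0]},
{"dp":[-23.0, 1.0, 26.0],"angular":[-0.0, 1.4, 0.0]},
{"dp":[-24.0, 0.0, 25.0],"angular":[-0.0, 1.3, 0.0]},
{"dp":[-24.0, 1.0, 25.0],"angular":[-0.0, 1.4, 0.0]},
{"dp":[-24.0, 0.0, 24.0],"angular":[-0.0, 1.3, 0.0]},
[0.59019269 0.03964461 0.1400725 ]
```

Call:
play_rows:
  increments:
    - {"dp":[-18,0,29],"angular":[0,1.4,0]}
    - {"dp":[-19,0,29],"angular":[0,1.4,0]}
    - {"dp":[-20,0,28],"angular":[0,1.4,0]}
    - {"dp":[-20,0,28],"angular":[0,1.4,0]}
    - {"dp":[-21,0,27],"angular":[0,1.4,0]}
    - {"dp":[-22,0,27],"angular":[0,1.4,0]}
    - {"dp":[-22,0,26],"angular":[0,1.4,0]}
    - {"dp":[-23,0,26],"angular":[0,1.4,0]}
    - {"dp":[-24,0,25],"angular":[0,1.4,0]}
    - {"dp":[-20,0,20],"angular":[0,1.4,0]}
    - {"dp":[0,0,0],"angular":[0,0,0]}

```text
clock: 7.6
tool_pos: [0.5739, 0.0132, 0.1283]
tcp_rot: [-1.393, 0.892, -0.856]
force: [-0.0, -0.9, -0.7]
width: 0.0374
```

```bash
python3 - <<'E'
from h import *
plan([.590,.040,.1],25,2,0)
s,c=snap('scene','s4.png')
b=c['pixels'];cv2.imwrite('pics/s4z.png',cv2.resize(b[110:220,170:300],None,fx=5,fy=5,interpolation=cv2.INTER_CUBIC))
E
```

```text
jaw 25.6427749161373 tilt 1.2838326483329632 p [0.57390823 0.01315369 0.1283498 ] F [-0.03721093 -0.93749624 -0.74869492] w 0.03742266046947994 7.6
{"dp":[-8.0, 14.0, 13.0],"angular":[0.5, 0.3, -0.4]},
{"dp":[-9.0, 14.0, 13.0],"angular":[0.4, 0.3, -0.5]},
[0.58962381 0.03985584 0.10025551]
```

View pics/s4z.png

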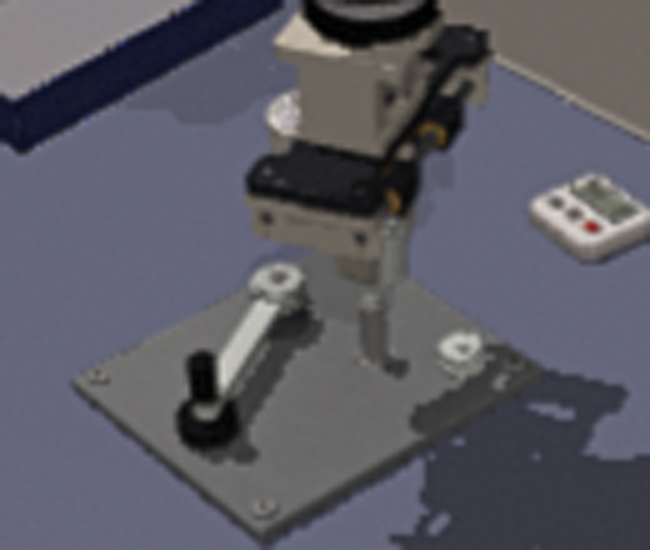

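Call:
play_rows:
  increments:
    - {"dp":[-8,4,13],"angular":[0.5,0.3,-0.4]}
    - {"dp":[-9,4,13],"angular":[0.4,0.3,-0.5]}
    - {"dp":[0,0,0],"angular":[0,0,0]}

```text
clock: 8.02
tool_pos: [0.5899, 0.0387, 0.1183]
tcp_rot: [-1.385, 0.885, -0.884]
force: [-0.2, 0.6, -0.6]
width: 0.0374
```

```bash
python3 - <<'E'
from h import *
plan([.590,.040,.1],25,1,1)
E
```

```text
jaw 24.84525748464558 tilt 0.10875714681908939 p [0.58989535 0.03871185 0.11825225] F [-0.24770001  0.56430116 -0.61801645] w 0.03739789967908134 8.025
{"dp":[-1.1, 18.3, 0.7],"angular":[0.1, -0.2, 0.0]},
[0.5900399  0.03998427 0.0999506 ]
```

Call:
play_rows:
  increments:
    - {"dp":[0,13,1],"angular":[0,0,0]}
    - {"dp":[0,13,0],"angular":[0,0,0]}
    - {"dp":[0,0,0],"angular":[0,0,0]}

```text
clock: 8.4
tool_pos: [0.5902, 0.0384, 0.0899]
tcp_rot: [-1.386, 0.886, -0.883]
force: [0.5, 0.9, -0.4]
width: 0.0374
```

```bash
python3 - <<'E'
from h import *
plan([.591,.039,.088],25,1,1)
s,c=snap('scene','s5.png')
b=c['pixels'];A=cv2.resize(b[150:200,210:270],None,fx=10,fy=10,interpolation=cv2.INTER_CUBIC)
cv2.imwrite('pics/s5z.png',A)
import pickle;pickle.dump((s,c),open('s5.pkl','wb'))
print(proj(c,[.5905,.0405,.058]),proj(c,[.5905,.0405,.012]))
s,c=snap('wrist','w5.png')
E
```

```text
jaw 24.81890724985841 tilt 0.18691570944597086 p [0.59022421 0.03842974 0.08985394] F [ 0.45945072  0.87781993 -0.42178435] w 0.0374388501723642 8.4
{"dp":[-0.2, 1.9, 0.9],"angular":[0.2, -0.2, -0.0]},
[0.59095149 0.03898649 0.08795102]
[244.14847214 169.27381225] [244.76982259 181.17862309]
```

View pics/s5z.png

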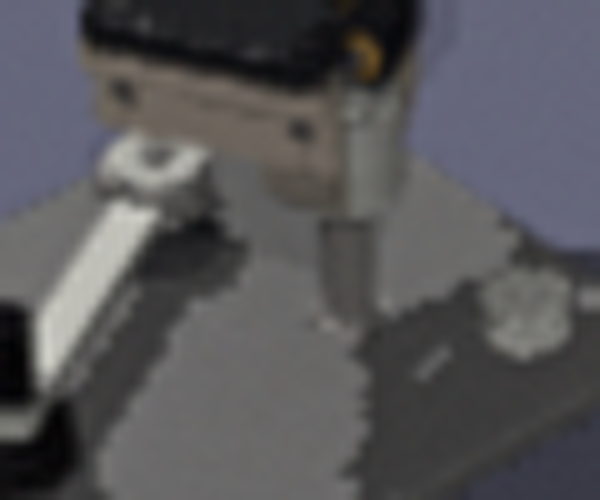

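View pics/w5.png

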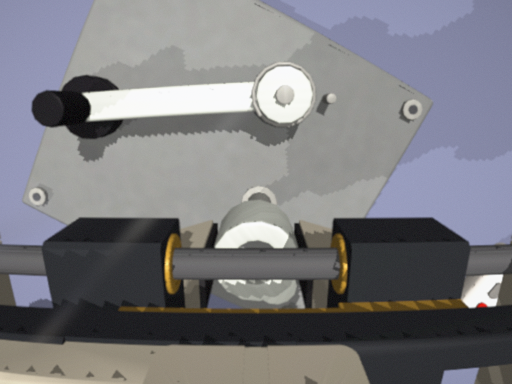

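Call:
play_rows:
  increments:
    - {"dp":[-1.7,0,2.5],"angular":[0.2,0,0]}
    - {"dp":[0,0,0],"angular":[0,0,0]}
    - {"dp":[0,0,0],"angular":[0,0,0]}

```text
clock: 8.88
tool_pos: [0.5933, 0.041, 0.0922]
tcp_rot: [-1.381, 0.881, -0.888]
force: [0.2, -0.4, -1.3]
width: 0.0376
```

```bash
python3 - <<'E'
from h import *
plan([.5915,.041,.080],25,1,1)
s,c=snap('wrist','w6.png')
import pickle;pickle.dump((s,c),open('w6.pkl','wb'))
b=c['pixels'];cv2.imwrite('pics/w6z.png',cv2.resize(b[170:310,180:340],None,fx=4.2,fy=4.2,interpolation=cv2.INTER_CUBIC))
print(proj(c,[.5917,.041,.0135],s)); p=s['tool_pos'];print(proj(c,p+[0,0,.008],s))
E
```

```text
jaw 24.808466386458402 tilt 0.26597901225882004 p [0.5933002  0.04102355 0.09215391] F [ 0.15610706 -0.40342938 -1.31593321] w 0.037555596526089266 8.875
{"dp":[-0.8, 12.1, -1.7],"angular":[-0.2, -0.2, 0.1]},
[0.59147761 0.04103657 0.08004532]
[252.79759156 203.51108999]
[255.27855692 263.26139785]
```

View pics/w6z.png

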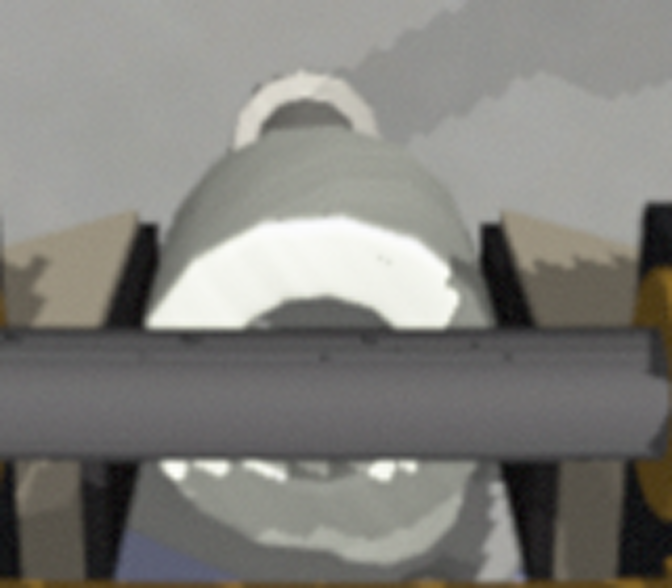

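Call:
play_rows:
  increments:
    - {"dp":[0.4,0,-1.6],"angular":[-0.2,0,0]}
    - {"dp":[0,0,0],"angular":[0,0,0]}

```text
clock: 9.18
tool_pos: [0.592, 0.0399, 0.0923]
tcp_rot: [-1.384, 0.883, -0.886]
force: [-0.2, 0.7, -0.7]
width: 0.0378
```

```bash
python3 - <<'E'
from h import *
plan([.592,.040,.080],25,1,1)
E
```

```text
jaw 24.80565018799741 tilt 0.12605089659095498 p [0.59196532 0.03988598 0.09232711] F [-0.21161639  0.69960179 -0.73586729] w 0.037801561895765 9.175
{"dp":[-0.1, 12.3, 0.1],"angular":[-0.0, -0.2, 0.1]},
[0.59203274 0.03999906 0.080027  ]
```

Call:
play_rows:
  increments:
    - {"dp":[0,6,0],"angular":[0,0,0]}
    - {"dp":[0,5,0],"angular":[0,0,0]}
    - {"dp":[0,3,0],"angular":[0,0,0]}

```text
clock: 9.55
tool_pos: [0.5919, 0.0398, 0.0774]
tcp_rot: [-1.384, 0.883, -0.887]
force: [0.1, -0.6, -1.0]
width: 0.0376
```

```bash
python3 - <<'E'
from h import *
plan([.592,.040,.070],25,1,1)
E
```

```text
jaw 24.80455443703843 tilt 0.12682591782621616 p [0.59194641 0.0398276  0.07735308] F [ 0.09275605 -0.63283914 -0.98674677] w 0.03761459901938357 9.55
{"dp":[-0.1, 7.4, 0.1],"angular":[-0.0, -0.2, 0.1]},
[0.59200652 0.03994846 0.06995296]
```

Call:
play_rows:
  increments:
    - {"dp":[0,8,0],"angular":[0,0,0]}
    - {"dp":[0,8,0],"angular":[0,0,0]}
    - {"dp":[0,8,0],"angular":[0,0,0]}

```text
clock: 9.93
tool_pos: [0.592, 0.0398, 0.0517]
tcp_rot: [-1.384, 0.883, -0.886]
force: [0.5, -1.1, -0.7]
width: 0.0378
```

```bash
python3 - <<'E'
from h import *
plan([.592,.040,.0395],25,1,1)
E
```

```text
jaw 24.805726529597592 tilt 0.1261220887630234 p [0.59199443 0.03981115 0.05166036] F [ 0.53901572 -1.06804763 -0.729168  ] w 0.03775764741477609 9.925
{"dp":[-0.2, 12.2, 0.1],"angular":[-0.0, -0.2, 0.1]},
[0.59201986 0.04001524 0.03946004]
```

Call:
play_rows:
  increments:
    - {"dp":[0,6,0],"angular":[0,0,0]}
    - {"dp":[0,4,0],"angular":[0,0,0]}
    - {"dp":[0,2,0],"angular":[0,0,0]}
    - {"dp":[0,2,0],"angular":[0,0,0]}

```text
clock: 10.42
tool_pos: [0.5918, 0.0397, 0.0393]
tcp_rot: [-1.385, 0.883, -0.886]
force: [-7.9, -0.0, 20.0]
width: 0.0377
```

Call:
play_rows:
  increments:
    - {"dp":[0,-0.5,0],"angular":[0,0,0]}
    - {"dp":[0,0,0],"angular":[0,0,0]}
    - {"dp":[0,0,0],"angular":[0,0,0]}
    - {"dp":[0,0,0],"angular":[0,0,0]}
  hand: 0.3

```text
clock: 10.92
tool_pos: [0.5925, 0.0397, 0.0406]
tcp_rot: [-1.383, 0.881, -0.888]
force: [-0.6, -0.7, 0.3]
width: 0.0593
```

Call:
play_rows:
  increments:
    - {"dp":[0,-10,0],"angular":[0,0,0]}
    - {"dp":[0,-25,0],"angular":[0,0,0]}
    - {"dp":[0,-40,0],"angular":[0,0,0]}
    - {"dp":[0,-30,0],"angular":[0,0,0]}
    - {"dp":[40,0,0],"angular":[0,0,0]}
    - {"dp":[40,0,0],"angular":[0,0,0]}
    - {"dp":[0,0,0],"angular":[0,0,0]}

```text
clock: 11.8
tool_pos: [0.6272, -0.034, 0.1535]
tcp_rot: [-1.383, 0.877, -0.889]
force: [-1.6, 0.2, -0.7]
width: 0.0597
```

```bash
python3 - <<'E'
from h import *
import pickle
s,c=snap('wrist','w7.png');pickle.dump((s,c),open('w7.pkl','wb'))
s,c=snap('scene','s7.png')
b=c['pixels'];cv2.imwrite('pics/s7z.png',cv2.resize(b[140:220,180:290],None,fx=7,fy=7,interpolation=cv2.INTER_CUBIC))
print(robot.observe()['tool_pos'],robot.observe()['width'])
E
```

```text
[ 0.62604288 -0.03157819  0.15305182] 0.05997877456707318
```

View pics/w7.png

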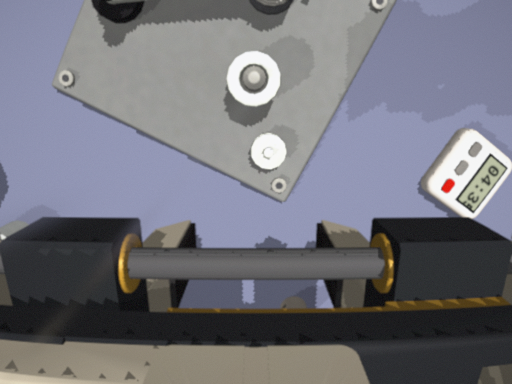

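View pics/s7z.png

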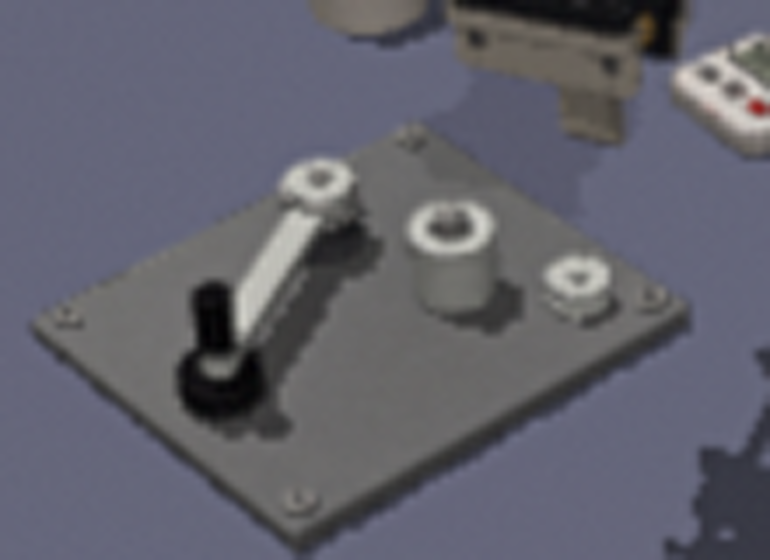

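```bash
python3 - <<'E'
from h import *
import pickle
s,c=pickle.load(open('w6.pkl','rb'));b=c['pixels']
m=(b.max(2)<25).astype(np.uint8)
cv2.imwrite('pics/k.png',cv2.resize(b[60:170,0:150],None,fx=5,fy=5,interpolation=cv2.INTER_CUBIC))
print(proj(c,[.4725,.0547,.07],s))
plan([.4725,.0547,.13],-62,10,0)
E
```

```text
[ 40.87846214 113.10668545]
jaw 25.042572118650554 tilt 0.29062412220140404 p [ 0.62604288 -0.03157819  0.15305182] F [-0.63818022 -0.51452774 -0.1844625 ] w 0.05997877456707318 11.9
{"dp":[-14.0, 2.0, -10.0],"angular":[-0.0, 8.7, 0.0]},
{"dp":[-13.0, 2.0, -12.0],"angular":[-0.0, 8.7, -0.0]},
{"dp":[-11.0, 2.0, -14.0],"angular":[-0.0, 8.7, -0.0]},
{"dp":[-8.0, 2.0, -16.0],"angular":[-0.0, 8.7, -0.0]},
{"dp":[-6.0, 2.0, -17.0],"angular":[-0.0, 8.7, -0.0]},
{"dp":[-3.0, 2.0, -17.0],"angular":[-0.1, 8.7, -0.0]},
{"dp":[-1.0, 3.0, -18.0],"angular":[-0.0, 8.7, -0.0]},
{"dp":[2.0, 2.0, -17.0],"angular":[-0.1, 8.7, -0.0]},
{"dp":[5.0, 3.0, -17.0],"angular":[-0.0, 8.7, -0.0]},
{"dp":[7.0, 2.0, -16.0],"angular":[-0.0, 8.7, -0.1]},
[0.47255632 0.05474526 0.13035468]
```

View pics/k.png

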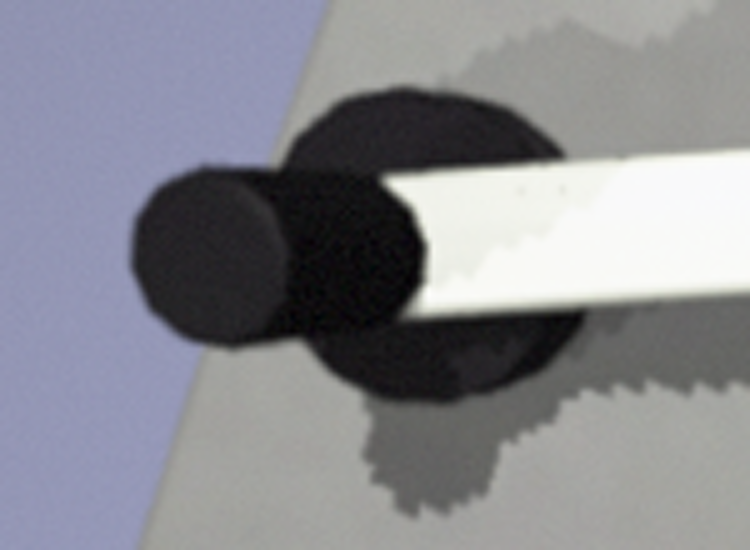

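Call:
play_rows:
  increments:
    - {"dp":[-14,0,-10],"angular":[0,8.7,0]}
    - {"dp":[-13,1,-12],"angular":[0,8.7,0]}
    - {"dp":[-11,1,-14],"angular":[0,8.7,0]}
    - {"dp":[-8,1,-16],"angular":[0,8.7,0]}
    - {"dp":[-6,1,-17],"angular":[0,8.7,0]}
    - {"dp":[-3,1,-17],"angular":[0,8.7,0]}
    - {"dp":[-1,1,-18],"angular":[0,8.7,0]}
    - {"dp":[2,1,-17],"angular":[0,8.7,0]}
    - {"dp":[5,1,-17],"angular":[0,8.7,0]}
    - {"dp":[7,1,-16],"angular":[0,8.7,0]}
    - {"dp":[0,0,0],"angular":[0,0,0]}

```text
clock: 13.28
tool_pos: [0.4611, 0.0725, 0.1444]
tcp_rot: [-0.456, 1.971, -1.967]
force: [0.3, -0.6, 0.5]
width: 0.0594
```

```bash
python3 - <<'E'
from h import *
plan([.4725,.0547,.115],-62,3,1)
E
```

```text
jaw -63.94698450070105 tilt 0.12939894427178752 p [0.4610794  0.07251338 0.14440646] F [ 0.25713351 -0.57580566  0.45349463] w 0.0593884538453515 13.275
{"dp":[-0.8, 9.8, 7.0],"angular":[0.0, -0.6, 0.0]},
{"dp":[-0.7, 9.8, 7.1],"angular":[0.1, -0.7, 0.0]},
{"dp":[-0.7, 9.8, 7.0],"angular":[0.0, -0.6, 0.0]},
[0.47249743 0.05469203 0.11497095]
```

Call:
play_rows:
  increments:
    - {"dp":[-0.8,10,7],"angular":[0,-0.6,0]}
    - {"dp":[-0.7,10,7],"angular":[0,-0.7,0]}
    - {"dp":[-0.7,10,6],"angular":[0,-0.6,0]}
    - {"dp":[0,0,0],"angular":[0,0,0]}
    - {"dp":[0,0,0],"angular":[0,0,0]}

```text
clock: 13.9
tool_pos: [0.4741, 0.0538, 0.1116]
tcp_rot: [-0.493, 1.946, -1.942]
force: [0.1, -0.4, -0.7]
width: 0.0599
```

```bash
python3 - <<'E'
from h import *
plan([.4725,.0547,.064],-62,3,1)
s,c=snap('wrist','w8.png');print(proj(c,[.4725,.0547,.07],s))
E
```

```text
jaw -61.55489748518186 tilt 0.1283688091671795 p [0.47409403 0.05383815 0.11157463] F [ 0.1254352  -0.43062602 -0.67399614] w 0.059861643071729025 13.9
{"dp":[0.3, 15.9, -0.5],"angular":[0.0, 0.1, 0.0]},
{"dp":[0.3, 15.8, -0.5],"angular":[0.1, 0.2, 0.0]},
{"dp":[0.4, 15.9, -0.4],"angular":[0.0, 0.1, 0.0]},
[0.47250296 0.05466061 0.06397735]
[252.23226291 226.29071983]
```

View pics/w8.png

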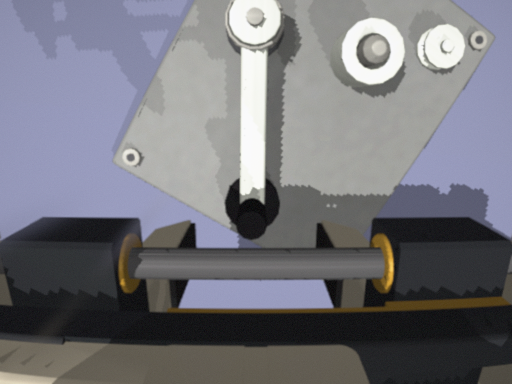

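Call:
play_rows:
  increments:
    - {"dp":[-0.5,16,-0.5],"angular":[0,0,0]}
    - {"dp":[0,16,-0.5],"angular":[0,0,0]}
    - {"dp":[0,13,0],"angular":[0,0,0]}
    - {"dp":[0,0,0],"angular":[0,0,0]}

```text
clock: 14.45
tool_pos: [0.475, 0.0554, 0.0667]
tcp_rot: [-0.49, 1.943, -1.941]
force: [-0.9, -0.2, -0.5]
width: 0.0598
```

```bash
python3 - <<'E'
from h import *
plan([.4735,.0552,.063],-62,1,1)
s,c=snap('scene','s9.png')
b=c['pixels'];cv2.imwrite('pics/s9z.png',cv2.resize(b[140:220,170:280],None,fx=7,fy=7,interpolation=cv2.INTER_CUBIC))
E
```

```text
jaw -61.51194163770883 tilt 0.1600909334208599 p [0.47497696 0.05540185 0.06670848] F [-0.86075538 -0.20648004 -0.47385402] w 0.0597927456224883 14.45
{"dp":[1.4, 3.7, -0.5],"angular":[0.0, 0.5, -0.2]},
[0.47351594 0.05518016 0.06300493]
```

View pics/s9z.png

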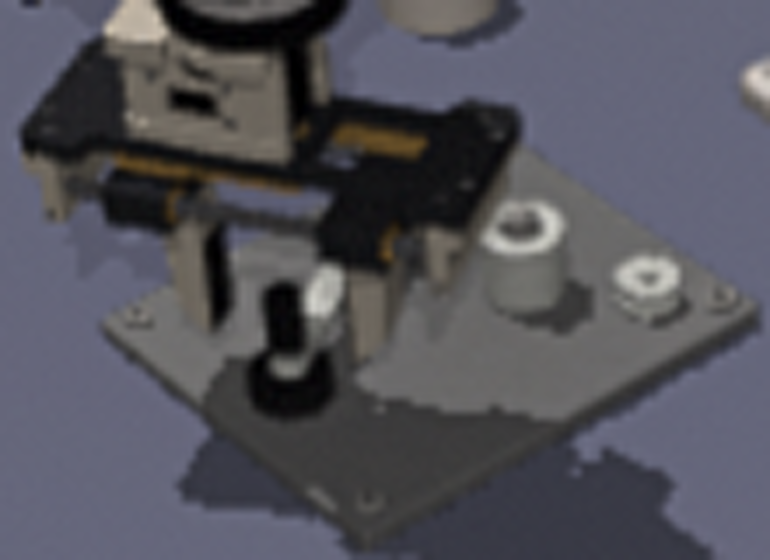

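Call:
play_rows:
  increments:
    - {"dp":[1.4,3,-0.5],"angular":[0,0,0]}
    - {"dp":[0,0,0],"angular":[0,0,0]}

```text
clock: 14.75
tool_pos: [0.4744, 0.0551, 0.0649]
tcp_rot: [-0.488, 1.941, -1.941]
force: [-0.2, -0.3, 0.6]
width: 0.0594
```

Call:
play_rows:
  increments:
    - {"dp":[0,0,0],"angular":[0,0,0]}
    - {"dp":[0,0,0],"angular":[0,0,0]}
    - {"dp":[0,0,0],"angular":[0,0,0]}
    - {"dp":[0,0,0],"angular":[0,0,0]}
    - {"dp":[0,0,0],"angular":[0,0,0]}
    - {"dp":[0,0,0],"angular":[0,0,0]}
    - {"dp":[0,0,0],"angular":[0,0,0]}
  hand: -1
  squeeze: 30

```text
clock: 15.62
tool_pos: [0.4744, 0.0556, 0.0656]
tcp_rot: [-0.487, 1.942, -1.94]
force: [-1.3, 0.4, 0.2]
width: 0.0172
```

```bash
cat > arc.py <<'E'
from h import *
import sys
C=np.array([.574,.1087])
s=robot.observe();p=np.array(s['tool_pos']);R=cv2.Rodrigues(np.array(s['tcp_rot']))[0]
d=p[:2]-C;r=np.hypot(*d);a=np.degrees(np.arctan2(d[1],d[0]));j=np.degrees(np.arctan2(R[1,2],R[0,2]))
print('r',r,'ang',a,'theta',np.radians(a+152),'jaw',j,'z',p[2],'F',s['force'],s['width'],s['clock'])
t=np.array([-np.sin(np.radians(a)),np.cos(np.radians(a))]);f=np.array(s['force'])[:2];print('tang F',f@t,'rad F',f@d/r)
step,n=float(sys.argv[1]),int(sys.argv[2]); rr=.115
for i in range(n):
    an=np.radians(a+step*(i+1));q=np.append(C+rr*np.array([np.cos(an),np.sin(an)]),p[2])
    ja=a+step*i+90+(j-a-90)
    print('{"dp":%s,"angular":[0,%g,0]},'%((Rdown(ja).T@(q-np.append(p[:2],p[2]))*1000).round(1).tolist(),-step)); p=q
E
python3 arc.py 4 4
```

```text
r 0.1128407658560227 ang -151.9242310317141 theta 0.001322417967428111 jaw -61.52388535613736 z 0.06556294724178602 F [-1.34849768  0.44828374  0.18069177] 0.017195717293977935 15.625
tang F -1.030187685883216 rad F 0.9788348277409353
{"dp":[1.9, 0.0, 8.0],"angular":[0,-4,0]},
{"dp":[-0.2, 0.0, 8.0],"angular":[0,-4,0]},
{"dp":[-0.2, 0.0, 8.0],"angular":[0,-4,0]},
{"dp":[-0.2, 0.0, 8.0],"angular":[0,-4,0]},
```

Call:
play_rows:
  increments:
    - {"dp":[0,0,5],"angular":[0,-2,0]}
    - {"dp":[-0.2,0,8],"angular":[0,-4,0]}
    - {"dp":[-0.2,0,8],"angular":[0,-4,0]}
    - {"dp":[-0.2,0,8],"angular":[0,-4,0]}

```text
clock: 16.12
tool_pos: [0.4908, 0.0325, 0.0656]
tcp_rot: [-0.695, 1.783, -1.78]
force: [-0.9, 3.0, 1.6]
width: 0.017
```

```bash
python3 arc.py 4 3
```

```text
r 0.11283632829923317 ang -137.5198469771949 theta 0.2527263464405585 jaw -47.06378657687536 z 0.06556097732292357 F [-0.90570683  3.02007116  1.64069628] 0.016993312608382063 16.125
tang F -2.838991968892445 rad F -1.3715900536648418
{"dp":[1.9, 0.0, 8.0],"angular":[0,-4,0]},
{"dp":[-0.2, 0.0, 8.0],"angular":[0,-4,0]},
{"dp":[-0.2, 0.0, 8.0],"angular":[0,-4,0]},
```

Call:
play_rows:
  increments:
    - {"dp":[0.2,0,8],"angular":[0,-4,0]}
    - {"dp":[-0.1,0,8],"angular":[0,-4,0]}
    - {"dp":[-0.1,0,8],"angular":[0,-4,0]}
    - {"dp":[-0.1,0,8],"angular":[0,-4,0]}
    - {"dp":[-0.1,0,8],"angular":[0,-4,0]}
    - {"dp":[-0.1,0,8],"angular":[0,-4,0]}
    - {"dp":[-0.1,0,8],"angular":[0,-4,0]}

```text
clock: 17.0
tool_pos: [0.5361, 0.0023, 0.0655]
tcp_rot: [-1.036, 1.444, -1.434]
force: [-1.0, 3.1, 2.5]
width: 0.0172
```

```bash
python3 arc.py 3 3
```

```text
r 0.11290554221547944 ang -109.59670271948207 theta 0.7400771512469955 jaw -18.26894797601504 z 0.06552166329141428 F [-1.01518295  3.06819318  2.51447093] 0.017204932931507485 17.0
tang F -1.9854441337977935 rad F -2.549983797693268
{"dp":[2.1, 0.0, 6.0],"angular":[0,-3,0]},
{"dp":[-0.0, 0.0, 6.0],"angular":[0,-3,0]},
{"dp":[-0.0, 0.0, 6.0],"angular":[0,-3,0]},
```

Call:
play_rows:
  increments:
    - {"dp":[0.2,0,8],"angular":[0,-4,0]}
    - {"dp":[0,0,7],"angular":[0,-3,0]}
    - {"dp":[0,0,6],"angular":[0,-3,0]}

```text
clock: 17.38
tool_pos: [0.5556, -0.0028, 0.0655]
tcp_rot: [-1.135, 1.318, -1.303]
force: [-2.2, 1.5, 3.6]
width: 0.0173
```

```bash
python3 arc.py 3 1
```

```text
r 0.11295853688849201 ang -99.3610165242204 theta 0.9187235765552427 jaw -8.013580436995493 z 0.06550808099385923 F [-2.23996888  1.47684131  3.55338323] 0.017257922095566525 17.375
tang F -2.4503544845795506 rad F -1.0928328954914697
{"dp":[2.0, 0.0, 6.0],"angular":[0,-3,0]},
```

Call:
play_rows:
  increments:
    - {"dp":[0.1,0,5],"angular":[0,-2,0]}
    - {"dp":[0,0,4],"angular":[0,-2,0]}

```text
clock: 17.62
tool_pos: [0.5616, -0.0034, 0.0653]
tcp_rot: [-1.177, 1.272, -1.246]
force: [-14.7, 3.8, 13.0]
width: 0.0172
```

```bash
python3 arc.py 2 1
```

```text
r 0.11280950296580321 ang -96.33525448731658 theta 0.9715330864810647 jaw -3.869706223589418 z 0.06527279252579993 F [-14.71090123   3.7792634   12.99401453] 0.01719372605598606 17.625
tang F -15.03809154412457 rad F -2.1328970093390627
{"dp":[2.3, 0.0, 3.9],"angular":[0,-2,0]},
```

Call:
play_rows:
  increments:
    - {"dp":[0,0,3],"angular":[0,0,0]}
    - {"dp":[0,0,3],"angular":[0,0,0]}

```text
clock: 17.88
tool_pos: [0.5615, -0.0033, 0.0652]
tcp_rot: [-1.188, 1.282, -1.238]
force: [-13.6, -0.2, 10.8]
width: 0.0173
```

```bash
python3 arc.py 2 1; python3 - <<'E'
from h import *
s,c=snap('scene','s10.png')
b=c['pixels'];cv2.imwrite('pics/s10z.png',cv2.resize(b[140:220,190:300],None,fx=7,fy=7,interpolation=cv2.INTER_CUBIC))
s,c=snap('wrist','w10.png')
snap('top','t10.png')
print(robot.observe()['force'])
E
python3 arc.py 2 1
```

```text
r 0.11273264346612223 ang -96.35485896369657 theta 0.9711909238201043 jaw -3.789221522584039 z 0.06524947265082087 F [-13.57481666  -0.18101339  10.83417989] 0.01727669417463329 17.875
tang F -13.471369643227346 rad F 1.6824425958391684
{"dp":[2.4, 0.0, 3.9],"angular":[0,-2,0]},
[-13.0741276    0.94967306  11.30538432]
r 0.11271902814526895 ang -96.33901843667641 theta 0.9714673931718573 jaw -3.7907980532112218 z 0.06526906494304599 F [-13.0741276    0.94967306  11.30538432] 0.01715095342440864 18.025
tang F -13.099046842627299 rad F 0.499663006743529
{"dp":[2.4, 0.0, 3.9],"angular":[0,-2,0]},
```

View pics/s10z.png

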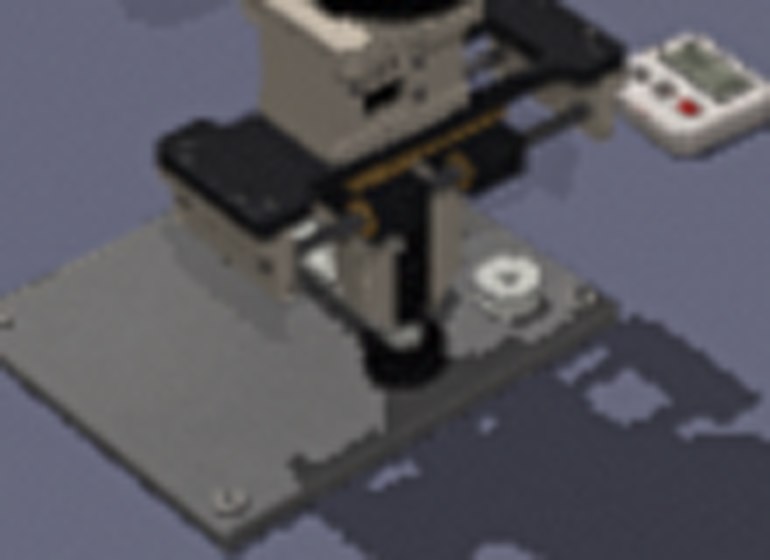

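View pics/w10.png

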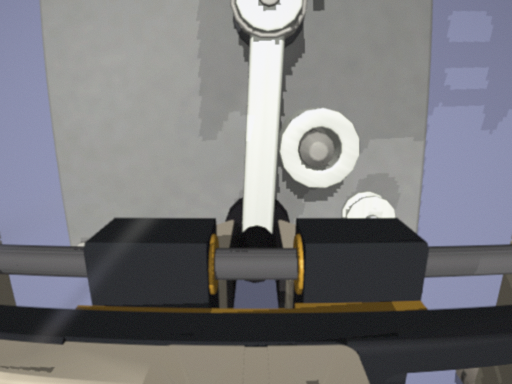

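View pics/t10.png

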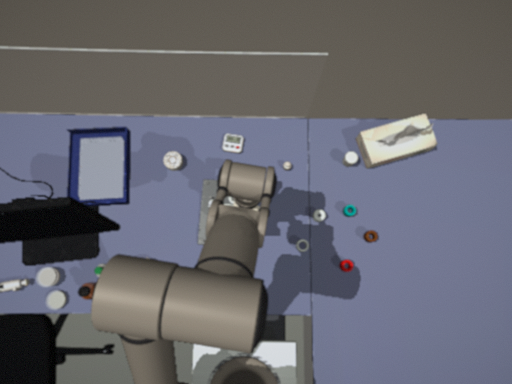

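```bash
python3 -c "
from h import *
job.sign_off()
s=robot.observe();print(s['force'],s['width'],s['clock'])"
```

```text
the job is handed in; nothing more can be done
the job is handed in; nothing more can be done
```

I slipped sleeve_b (the 20 mm bore) over the stop post and let go of it. I then wound the tensioner arm by its knob until it stopped against the sleeve, and handed the job in at about 18 s of robot time while still holding it there.

- **Sleeve:** the gripper met the foot with 20 N at the height expected for a seated sleeve. The pictures after release show it upright on the post.
- **Arm:** it stopped at about 0.97 rad, against the expected 0.98. I measured about 13 N along the knob's path, steady over the last readings and well above the spring's 5 N. The wrist picture shows the bar up against the sleeve and the knob still gripped (17 mm opening).
- **Surroundings:** the other two sleeves, the look-alikes and the things standing around look untouched in the last top picture.
- **What did not match:** there was also about 11 N upward on the tool during the final hold, which I did not explain. The wrist camera and the fixed cameras disagreed by 2–3 mm, so I followed the wrist camera for the fit. After the sign-off I could not read the state again.

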